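Set and clamp the cutting fence on a jeweller's jig

TASK

Slide the aluminium angle fence along its slotted bolt holes until its blue-lined front edge sits flush against the red face of the brass stop, seating it with a push you can just feel (about 10 N, a firm fingertip), never a shove, because more spoils the stop's setting. Then turn the brass wing nut clockwise until it is fully tight, so that the fence stays clamped there, and let go. Leave the other things on the bench and on the jig where they are.

Things in the scene. Friction and masses are not known exactly. Their poses are not given: they have to be found in the camera images.
- jig: Fixed wooden board, 200 (x) by 265 mm (y), 12 thick; origin on its underside midway between two bolts, z up. The fence slides along its +y to the stop, between two 10 mm tall steel rails at x = -80 and +80 mm (1.5 mm play each side). Through the fence's slots stand a fixed bolt at x = -45, y = 0 (22 mm head, top 29 mm above the bench) and the wing nut's stud at x = +45, y = 0.
- fence: Loose aluminium angle fence, about 0.45 kg, axes as the jig's. Foot: plate 150 (x) by 156 mm (y -72 to +84), 6 thick, on the board (origin on its underside), with two slots along y. Upright: 150 long (x), 10 thick (y), at y = -67 mm, top 60 mm above the bench. Slides with 2 to 6 N of friction; starts 24 to 64 mm short of the stop.
- fence_grip (a point): Point in the fence's upright, mid-length and mid-thickness, 44 mm above the bench (16 mm below the upright's top, 26 mm above the foot's upper face): grip the 10 mm thickness here (the fingers close along the fence's y), or push the rear face.
- fence_front (a point): Middle of the fence's front edge (blue line), 3 mm above the board: the face that meets the stop. Its axes are the fence's.
- stop: Fixed brass block, 60 (x) by 26 (y) by 22 mm tall; origin at the foot of its front (-y) side, axes as the jig's. On that side a 50 mm wide red face stands 2 to 28 mm out towards -y, set anew each time and not measured: find it by feel. A weak spring pin (under 1 N) is 2 mm proud of the red face and is pushed in flush. The face is rigid up to 16 N, spoiled above.
- wing_grip (a point): Centre of the wing nut's wings, 47 mm above the bench, on the vertical turning axis. The wings are one upright blade 46 mm long (along this point's x), 10 mm thick (along its y) and 26 mm tall, top 60 mm above the bench; grip across the thickness from above.
- wingnut (a joint): Turn of the wing nut in rad, growing clockwise seen from above; starts between 0 and 0.25. It runs freely at first (0.17 N m of thread friction), begins to bite on the fence at about 0.8, stiffens to about 0.3 N m, and comes to a hard end at 1.3, fully tight. It stays where it is left.
- washer: Steel washer, 26 mm across and 4 mm thick, under the wing nut, pressed down on the fence as the nut is turned.
There are look-alikes about, which are no part of the job. Of the things like the fence, leave any that is brown, green or purple; of the rest the larger one is meant.

How it is judged (in metres and radians):
On the way, in this order (a step that is already met when the one before it is completed fails the run):
1. the fence is pressed flush against the stop's red face, with 5 to 16 N, the nut still loose (contact force between fence and stop above 5 N and contact force between washer and fence below 5 N), for 0.2 s.
2. the wing nut is turned tight and the washer clamps the fence (value of joint wingnut above 1.1 rad and contact force between washer and fence above 15 N), for 0.2 s.
At the end, for the whole second after the job is handed in: The fence's front edge stands within 2 mm of the stop's red face (it still touches the stop or its spring pin, which is 2 mm proud, with more than 0.2 N), at rest; the wing nut is turned past 1.1 rad and its washer presses on the fence with more than 15 N; nothing is held (all of step 2 and contact force between fence and stop above 0.2 N and linear speed of fence below 0.01 m/s).
It fails at once if the stop is pushed with more than 16 N (contact force between stop and anything else above 16 N).
It fails at once if a bystander is moved more than 25 mm (distance of any of disc, spare_nut, tin, mandrel, flux_jar, hammer, marker from where it was at the start of the episode above 0.025 m).
It also fails if it takes over 72 s, if anything falls off the work surface, if the arm or the gripper's body presses on something with over 40 N, if the wrist force passes 120 N, or if a joint passes its speed limit or range.

ROBOT

A 6-joint arm with a two-finger parallel gripper is mounted at the origin on the work surface. World frame = base frame: x ahead of the robot, y to its left, z up, the work surface at z = 0. Lengths are in m, angles in degrees, forces in N, time in s.
With the tool pointing down it reaches from about 0.4 to 0.825 m from the base axis. Payload 7 kg.
Tool frame: the origin (TCP) lies midway between the tips of the shut fingers; the grasp point (between the pads) lies 19 mm behind it (r.hold_point_z is the distance from the TCP to the grasp point, in m); y points along the fingers, z is the direction in which the jaws open and shut, and the axes are right-handed (so a half turn about y gives the same grasp; the last joint's range is limited). The gripper opens to 88 mm and grips with 3 to 60 N. Pads are 19 mm wide; open, the fingers measure 130 mm over their backs; the gripper's body (78 mm by 193 mm) begins 47 mm behind the grasp point.
Start: joints at [-49.555, 20.546, 0.682, 0, -70.136, -16.507], TCP at [0.274, -0.617, 0.227] pointing down, gripper open.
Joint ranges: [-176.03, 176.03], [-82.01, 121.73], [-58.28, 71.71], [-173.87, 95.51], [-174.79, -0.11], [-173.66, 173.66]. Speed limits (degrees/s): [136.94, 136.94, 172.46, 180, 180, 180].

INTERFACE

Orientations are given as [roll, pitch, yaw] about the fixed x, y, z axes, in that order (R = Rz(yaw) Ry(pitch) Rx(roll)).
In Python, from plant import r, imaging gives the robot as it stands.
- The arm moves only by the tool drive_tool, never from a script. Its argument "deltas" is a list of rows, each a list of 6 numbers: the shift along the world's x, y, z in cm, then the turn, a rotation vector about the world's x, y, z in rad. In form: [[tx, ty, tz, rx, ry, rz], ...]. A call has exactly 8 rows; each row is the pose to reach, as a shift and turn from the pose commanded when the call began; what a row does not reach only later rows make up. A row lasts 1/12 s, in which the tool goes at most 41.7 mm and 7.16 degrees, less where a joint would pass 70% of its speed; a pose out of reach is approached as far as the arm can. A call with a gripper value outside its range is refused whole. "claw" is the opening, from 0 (shut) to 1 (fully open), set as the call begins (left out, the last holds). The fingers move at their own pace and stop on an object; "squeeze" is the grip in N (left out, the last holds). Time passes only in rows, so rows that repeat a pose let the fingers close, or fill a call up. It gives the time, the measured TCP pose, the force and the opening at its end, in the units of the state.
- r.get_state(): the state, without advancing time (a new reading comes with each control period).
- imaging.capture(name): name is "side" or "top"; returns the picture (400x640x3 uint8, red, green, blue); there is no depth.
- imaging.get_calibration(name): a dict with "mtx" (3x3 intrinsics, pixels), "k1" (the pictures are not rectified: a ray, as slopes to the right and down, at radius r is drawn at 1 + k1 r^2 times it, then the intrinsics apply), "R" (3x3) and "t" (3): a world point X has camera coordinates R X + t. Camera axes: x right, y down, z forward; pixel columns grow to the right and rows downward; lengths in m; the calibration is good to about 2 mm. A picture is of the moment at which its call begins. get_calibration takes no time and is no camera call.
- r.close_job(): hands the job in, once; it reports no verdict.
Trained networks look in the newest picture that a camera, given by its name, has taken for a name from the list of things; names that differ only in an ending like _2 or _b are one class to them, and where a whole thing is asked for, a point or a joint stands for the part that bears it (a point fixed in the world has none). Each returns a list of dicts, best first, with "score" (0 to 1); they miss things now and then, are a little off and sometimes report something else, mostly with a low value. They report only what shows in the picture. A call takes as long as a camera call. They do not tell look-alikes from the thing itself.
- imaging.search_frame(camera, label): "bbox" ([left, top, right, bottom] in pixels, round what is visible of it).
- imaging.outline_of(camera, label): "region" (400x640 bool, what is visible of it) and "bbox" ([left, top, right, bottom] in pixels, round what is visible of it).
- imaging.landmark_of(camera, label): "position" ([column, row] in pixels: a listed point, or the origin of a listed thing).
The state is a dict: "time_s": time; "joints": joint angles; "qd": joint speeds; "joint_torque": joint torques, N m; "tcp_pos": TCP position; "eef_rot": TCP orientation; "contact_force": force on the tool from outside, world axes, zero at the start; "moment": the same for the moment, N m; "gripper_width": finger opening in m.
Only numpy, scipy, OpenCV 4.12 (cv2) and the standard library are available. Lean on these libraries where they do the work, as an engineer would, in place of code of your own. Each camera call takes 0.05 s, during which the arm holds its last target.

## Working session

There is one attempt and no reset: what is moved stays moved. The work goes in short steps, Python scripts to look and compute and a tool call to move; the robot and the scene stay as the last step left them, time stands still between calls to the robot, and variables do not carry over. Pictures are saved under pics/ and viewed, and the job is handed in when it is done.

Besides the shell and the picture viewer there is one more tool, called after "Request:" as name([rows], argument=value, ...), one row to a line, values as JSON. drive_tool: Moves the arm, as the interface text tells. Its arguments: {"type":"object","properties":{"deltas":{"type":"array"},"claw":{"type":"number"},"squeeze":{"type":"number"}},"required":["deltas"]}

```bash
ls; mkdir -p pics
python3 - <<'E'
from plant import r, imaging
import cv2,numpy as np
s=r.get_state();print(s, r.hold_point_z)
for c in("top","side"):
    im=imaging.capture(c);cv2.imwrite(f"pics/{c}0.png",im[:,:,::-1])
    k=imaging.get_calibration(c);print(c,k)
    for l in("fence","fence_grip","fence_front","stop","wing_grip","jig","washer"):
        print(l,[(np.round(d['position'],1),round(d['score'],2)) for d in imaging.landmark_of(c,l)])
E
```

```text
pics
{'time_s': 0.0, 'joints': array([-4.95571912e+01,  2.05911047e+01,  6.33369918e-01, -1.95642478e-02,
       -7.01360367e+01, -1.65053637e+01]), 'qd': array([0.05907626, 0.01898311, 0.04218073, 0.06298218, 0.0528603 ,
       0.02217989]), 'joint_torque': array([-1.54287100e-03, -5.82713413e+01,  2.93057227e+01,  6.99752927e+00,
        6.93239534e-03, -1.30689054e-04]), 'tcp_pos': array([ 0.27362783, -0.61651158,  0.2256251 ]), 'eef_rot': array([-8.99048669e+01,  9.00972581e-03,  2.39307898e+01]), 'contact_force': array([-0.1728385 ,  0.03284856, -1.25026737]), 'moment': array([-0.00534739,  0.00676796,  0.01450671]), 'gripper_width': 0.0876835855214217} 0.0188
top {'mtx': array([[407.58641581,   0.        , 322.98868781],
       [  0.        , 407.58641581, 200.32265637],
       [  0.        ,   0.        ,   1.        ]]), 'k1': -0.0275903090208097, 'R': array([[ 0.0289703 , -0.99944633,  0.01636324],
       [-0.99543469, -0.03033564, -0.09049602],
       [ 0.0909423 , -0.01366684, -0.99576238]]), 't': array([-0.09265839,  0.51989187,  1.16372478])}
fence [(array([418.7, 316.2]
[... 968 characters left out ...]
4317, 0.92794616])}
fence [(array([304.3, 195.3]), 0.98), (array([227. , 266.5]), 0.86), (array([313.5, 328.2]), 0.86), (array([244.1, 160.5]), 0.71)]
fence_grip [(array([340.5, 329.4]), 0.97), (array([241.6, 251.6]), 0.75), (array([312. , 169.5]), 0.73), (array([250.8, 160.4]), 0.69), (array([468.6, 197.5]), 0.62)]
fence_front [(array([292.5, 211.8]), 0.97), (array([200.6, 271. ]), 0.93), (array([237.5, 147.1]), 0.86), (array([276.9, 313.6]), 0.75)]
stop [(array([281.4, 227.3]), 0.67)]
wing_grip [(array([279.7, 195.6]), 0.54), (array([305.5, 191.9]), 0.32), (array([285.5, 200. ]), 0.18)]
jig [(array([298.3, 210.5]), 0.6), (array([282.2, 202.4]), 0.52)]
washer [(array([285.2, 200.1]), 0.36)]
```

Run:
```python
import cv2
a=cv2.imread("pics/top0.png");b=cv2.imread("pics/side0.png")
cv2.imwrite("pics/t1.png",cv2.resize(a[130:270,230:410],None,fx=4.4,fy=4.2,interpolation=cv2.INTER_CUBIC))
cv2.imwrite("pics/s1.png",cv2.resize(b[130:270,220:400],None,fx=4.4,fy=4.2,interpolation=cv2.INTER_CUBIC))
```

```text
(no output)
```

View pics/top0.png

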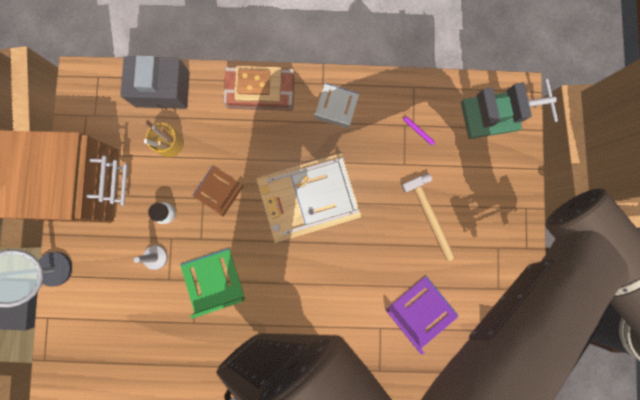

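View pics/side0.png

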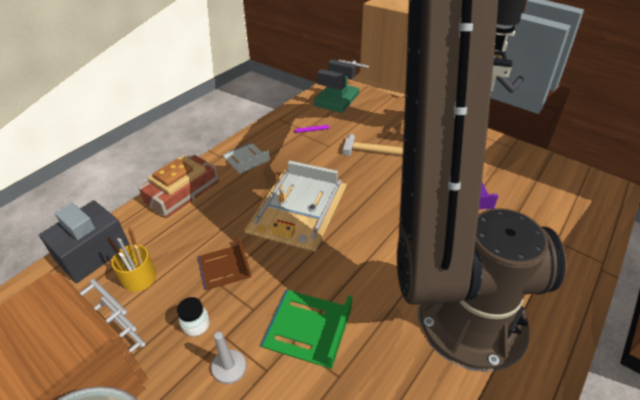

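```bash
sleep 1
```

```text
(no output)
```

View pics/t1.png

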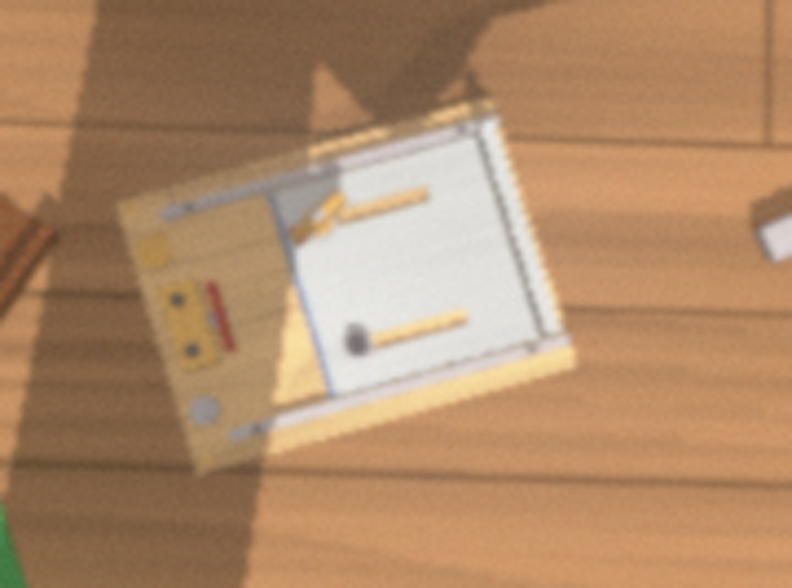

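View pics/s1.png

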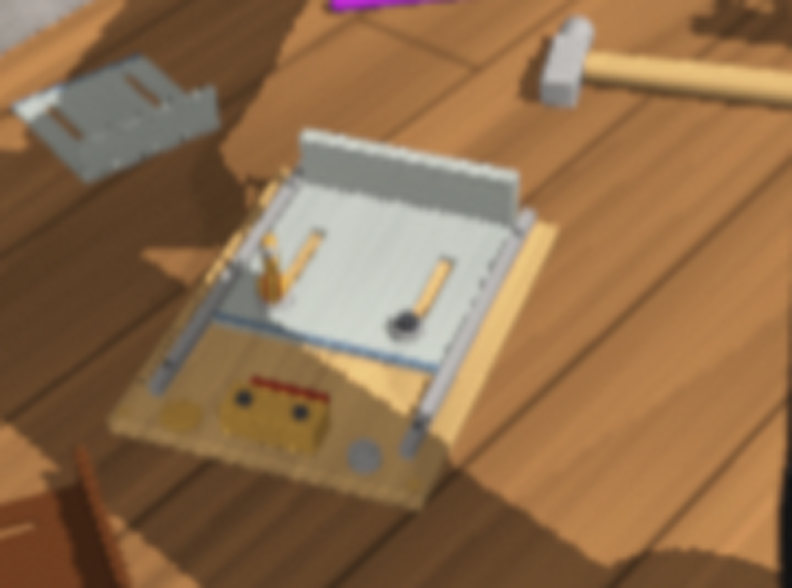

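```bash
cat > h.py <<'E'
import numpy as np,cv2
from scipy.optimize import least_squares
def cal():
    from plant import imaging
    return {c:imaging.get_calibration(c) for c in("top","side")}
def proj(k,X):
    X=np.atleast_2d(X);c=X@np.array(k["R"]).T+np.array(k["t"]);s=c[:,:2]/c[:,2:]
    s=s*(1+k["k1"]*(s**2).sum(1,keepdims=True))
    m=k["mtx"];return s*[m[0,0],m[1,1]]+[m[0,2],m[1,2]]
def ray(k,px):
    m=k["mtx"];d=(np.array(px)-[m[0,2],m[1,2]])/[m[0,0],m[1,1]];s=d.copy()
    for _ in range(20): s=d/(1+k["k1"]*(s@s))
    R=np.array(k["R"]);return -R.T@k["t"],R.T@np.r_[s,1]
def atz(k,px,z):
    o,d=ray(k,px);return o+d*(z-o[2])/d[2]
E
cat > fit.py <<'E'
from h import *
K=cal()
c=lambda x,y:(x/4.4+230-.5,y/4.2+130-.5)
d=lambda x,y:(x/4.4+220-.5,y/4.2+130-.5)
obs=[("top",c(118,205),(.1,1,.012)),("top",c(490,97),(.1,-1,.012)),("top",c(578,355),(-.1,-1,.012)),("top",c(198,475),(-.1,1,.012)),
("side",d(110,425),(.1,1,.012)),("side",d(425,505),(-.1,1,.012)),("side",d(557,225),(-.1,-1,.012)),
("top",c(357,340),(-.045,0,.029)),("side",d(405,322),(-.045,0,.029)),
("top",(300.8,182.9),(.045,0,.047)),("side",(279.7,195.6),(.045,0,.047)),
("top",(343.4,184.6),(0,'g',.044)),("side",(312,169.5),(0,'g',.044)),
("top",(295.2,198),(0,'f',.015)),("side",(292.5,211.8),(0,'f',.015))]
def f(p,full=False):
    x,y,a,oy,fy=p;out=[]
    for cam,px,(X,Y,Z) in obs:
        if Y in(1,-1) and not isinstance(Y,str): Y=oy+Y*.1325
        elif Y=='g':Y=fy-.067
        elif Y=='f':Y=fy+.084
        w=[x+np.cos(a)*X-np.sin(a)*Y,y+np.sin(a)*X+np.cos(a)*Y,Z]
        out.append(proj(K[cam],w)[0]-px)
    return np.array(out) if full else np.ravel(out)
s=least_squares(f,[.5,-.1,.2,0,-.03],loss='soft_l1')
print(s.x,np.degrees(s.x[2]))
for o,e in zip(obs,f(s.x,True)):print(o[0],o[2],e.round(1))
E
python3 fit.py
```

```text
[ 0.52952251 -0.02622613  0.33333846 -0.00791765 -0.05519247] 19.09888716713463
top (0.1, 1, 0.012) [-0.9 -0.2]
top (0.1, -1, 0.012) [-0.1 -0.7]
top (-0.1, -1, 0.012) [0.6 1.9]
top (-0.1, 1, 0.012) [0.5 0.5]
side (0.1, 1, 0.012) [-1.  -0.3]
side (-0.1, 1, 0.012) [-0.4 -0.7]
side (-0.1, -1, 0.012) [-0.4  0.1]
top (-0.045, 0, 0.029) [-0.5  1.5]
side (-0.045, 0, 0.029) [0.1 0.3]
top (0.045, 0, 0.047) [-0.1 -1.2]
side (0.045, 0, 0.047) [ 0.6 -1.1]
top (0, 'g', 0.044) [ 2.6 -0.5]
side (0, 'g', 0.044) [-0.9  2.2]
top (0, 'f', 0.015) [1.1 2.6]
side (0, 'f', 0.015) [-0.1  1.9]
```

```bash
cat > wing.py <<'E'
from h import *
import sys
K=cal();J=np.array([.5295,-.0262]);a=np.radians(19.1)
tag=sys.argv[1]
def w(X,Y,Z): return np.array([J[0]+np.cos(a)*X-np.sin(a)*Y,J[1]+np.sin(a)*X+np.cos(a)*Y,Z])
print("wing world",w(.045,0,.047))
for cam in("top","side"):
    im=cv2.imread(f"pics/{cam}{tag}.png");p=proj(K[cam],w(.045,0,.047))[0]
    x0,y0=int(p[0])-20,int(p[1])-20
    cr=cv2.resize(im[y0:y0+40,x0:x0+40],None,fx=14,fy=14,interpolation=cv2.INTER_CUBIC)
    Q=lambda X:tuple(int(v) for v in ((proj(K[cam],X)[0]-[x0,y0]+.5)*14))
    c=w(.045,0,.060)
    for t in (0,45,90,135):
        d=np.r_[np.cos(a+np.radians(t)),np.sin(a+np.radians(t)),0]*.023
        for s in(1,-1):
            cv2.circle(cr,Q(c+s*d),4,(0,0,255) if t==0 else (255,0,0) if t==45 else (0,255,0) if t==90 else (255,255,0),-1)
    cv2.imwrite(f"pics/wing_{cam}{tag}.png",cr)
E
python3 wing.py 0
python3 - <<'E'
import cv2,numpy as np
a=cv2.imread("pics/wing_top0.png");b=cv2.imread("pics/wing_side0.png")
cv2.imwrite("pics/w0.png",cv2.resize(np.hstack([a,b]),(800,400)))
E
```

```text
wing world [ 0.5720227  -0.01147519  0.047     ]
```

View pics/w0.png

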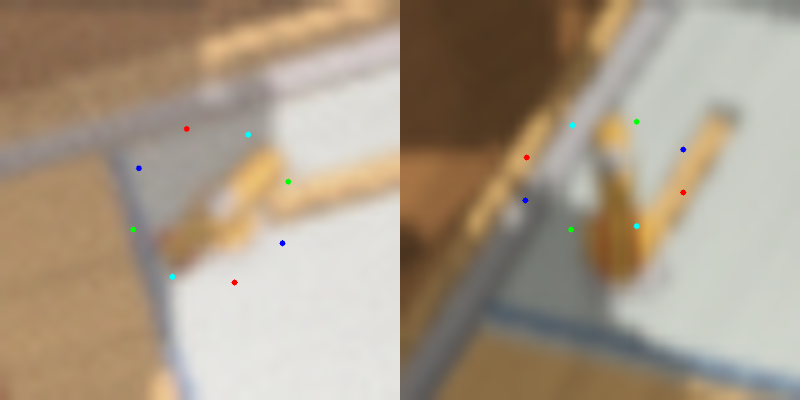

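Request:
drive_tool([
  [2, 3, 0, 0, 0, 0],
  [5, 7, 0, 0, 0, -0.02],
  [8, 11, 0, 0, 0, -0.04],
  [11, 15, 0, 0, 0, -0.06],
  [13, 18.5, 0, 0, 0, -0.08],
  [15, 22, 0, 0, 0, -0.084],
  [17.5, 25, 0, 0, 0, -0.084],
  [20, 28.5, 0, 0, 0, -0.084],
], claw=0, squeeze=20)

```text
time_s: 1.47
tcp_pos: [0.4625, -0.3469, 0.2271]
eef_rot: [-90.0, -0.0, 19.1]
contact_force: [1.2, -0.9, 0.0]
gripper_width: 0.0396
```

Request:
drive_tool([
  [2, 3, -2, 0, 0, 0],
  [4, 6, -4, 0, 0, 0],
  [6, 9, -6, 0, 0, 0],
  [8, 12, -8, 0, 0, 0],
  [10, 14.5, -10, 0, 0, 0],
  [11.5, 16.5, -11.2, 0, 0, 0],
  [11.9, 17, -11.7, 0, 0, 0],
  [11.9, 17, -11.7, 0, 0, 0],
])

```text
time_s: 2.13
tcp_pos: [0.581, -0.1771, 0.1079]
eef_rot: [-89.9, 0.1, 19.3]
contact_force: [-0.4, 0.4, 0.5]
gripper_width: 0.0006
```

Run:
```python
from plant import r, imaging
import cv2,numpy as np
print(r.get_state()['joints'])
for c in("top","side"):
    im=imaging.capture(c);cv2.imwrite(f"pics/{c}2.png",im[:,:,::-1])
a=cv2.imread("pics/top2.png")[130:270,230:410];b=cv2.imread("pics/side2.png")[130:270,220:400]
cv2.imwrite("pics/m2.png",cv2.resize(np.hstack([a,b]),(800,311),interpolation=cv2.INTER_CUBIC))
```

```text
[ 1.44617595e+00  2.00479127e+01 -1.67908160e+01 -9.66237975e-03
 -5.33018807e+01 -7.21751210e+01]
```

View pics/m2.png

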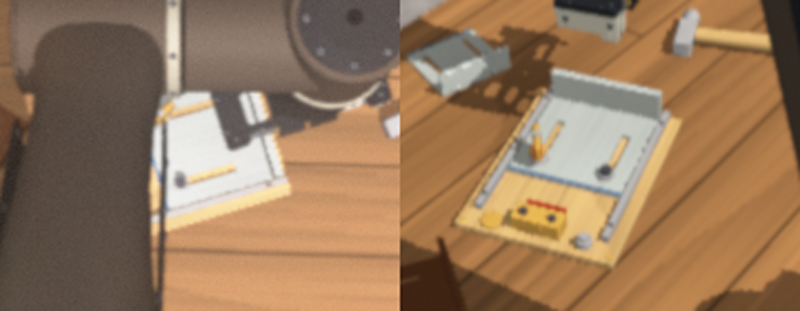

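Request:
drive_tool([
  [0, 0, -2, 0, 0, 0],
  [0, 0, -4, 0, 0, 0],
  [0, 0, -5.5, 0, 0, 0],
  [0, 0, -6.5, 0, 0, 0],
  [0, 0, -7, 0, 0, 0],
  [0, 0, -7.2, 0, 0, 0],
  [0, 0, -7.2, 0, 0, 0],
  [0, 0, -7.2, 0, 0, 0],
])

```text
time_s: 2.9
tcp_pos: [0.5813, -0.179, 0.0385]
eef_rot: [-90.0, -0.1, 19.1]
contact_force: [-0.2, 0.1, -0.2]
gripper_width: 0.0004
```

```bash
cat > st.py <<'E'
from plant import r
import numpy as np
s=r.get_state();J=np.array([.5295,-.0262]);a=np.radians(19.1)
R=np.array([[np.cos(a),np.sin(a)],[-np.sin(a),np.cos(a)]])
print("t",round(s['time_s'],2),"jig",(R@(s['tcp_pos'][:2]-J)*1000).round(2),"z",round(s['tcp_pos'][2],4),"F jig",(R@s['contact_force'][:2]).round(2),round(s['contact_force'][2],2),"M",s['moment'].round(2),s['eef_rot'].round(1),s['joints'][5].round(1))
E
python3 st.py
python3 - <<'E'
from plant import r, imaging
import cv2,numpy as np
for c in("side",):
    im=imaging.capture(c)[:,:,::-1];cv2.imwrite(f"pics/{c}3.png",im)
cv2.imwrite("pics/m3.png",cv2.resize(im[130:270,220:400],(800,600),interpolation=cv2.INTER_CUBIC))
E
```

```text
t 2.9 jig [  -1.1  -161.35] z 0.0385 F jig [-0.16  0.15] -0.22 M [ 0.   -0.06 -0.05] [-90.   -0.1  19.1] -72.2
```

View pics/m3.png

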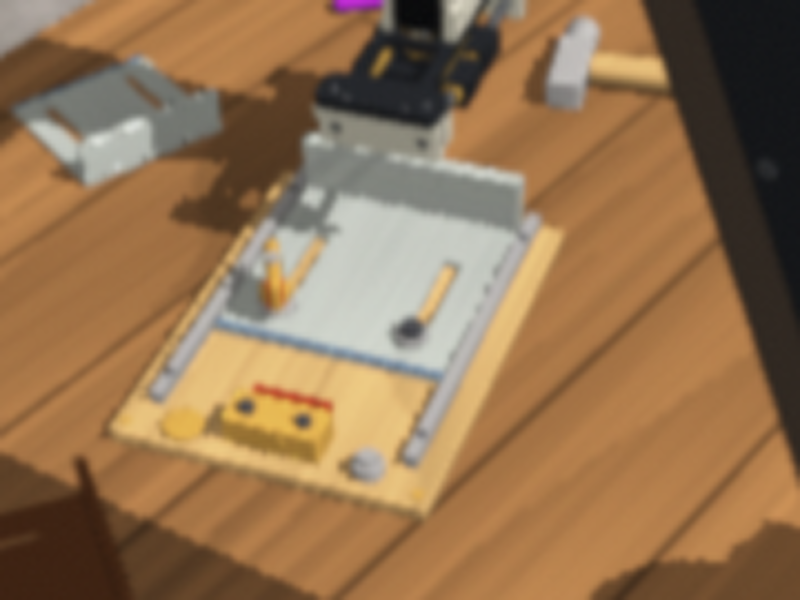

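Run:
```python
from h import *
K=cal()["side"];J=np.array([.5295,-.0262]);a=np.radians(19.1)
R=np.array([[np.cos(a),np.sin(a)],[-np.sin(a),np.cos(a)]])
d=lambda x,y:(x/4.444+220-.5,y/4.286+130-.5)
for n,p,zs in(("blueL",d(218,322),(.015,)),("blueR",d(440,373),(.015,)),("redL",d(255,388),(.018,.026,.034)),("redR",d(332,405),(.018,.026,.034))):
    print(n,[(R@(atz(K,p,z)[:2]-J)*1000).round(1) for z in zs])
```

```text
blueL [array([75.8, 16.5])]
blueR [array([-70.3,  17. ])]
redL [array([29. , 66.9]), array([25.3, 74. ]), array([21.7, 81. ])]
redR [array([-19.9,  65.9]), array([-23.1,  73. ]), array([-26.3,  80.1])]
```

Request:
drive_tool([
  [-0.08, 0.24, -0.2, 0, 0, 0],
  [-0.16, 0.47, -0.2, 0, 0, 0],
  [-0.25, 0.71, -0.2, 0, 0, 0],
  [-0.33, 0.95, -0.2, 0, 0, 0],
  [-0.41, 1.18, -0.2, 0, 0, 0],
  [-0.49, 1.42, -0.2, 0, 0, 0],
  [-0.57, 1.65, -0.2, 0, 0, 0],
  [-0.65, 1.89, -0.2, 0, 0, 0],
])

```text
time_s: 3.62
tcp_pos: [0.5744, -0.1597, 0.0357]
eef_rot: [-90.0, -0.0, 19.1]
contact_force: [1.1, -2.8, 0.5]
gripper_width: 0.001
```

```bash
python3 st.py
```

```text
t 3.62 jig [  -1.29 -140.87] z 0.0357 F jig [ 0.1  -3.04] 0.52 M [-0.99 -0.38 -0.  ] [-90.   -0.   19.1] -74.1
```

```bash
cat > look.py <<'E'
import sys
from plant import r, imaging
import cv2,numpy as np
im=imaging.capture("side")[:,:,::-1];cv2.imwrite(f"pics/side{sys.argv[1]}.png",im)
cv2.imwrite(f"pics/m{sys.argv[1]}.png",cv2.resize(im[130:270,220:400],(800,600),interpolation=cv2.INTER_CUBIC))
E
python3 look.py 4
```

```text
(no output)
```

View pics/m4.png

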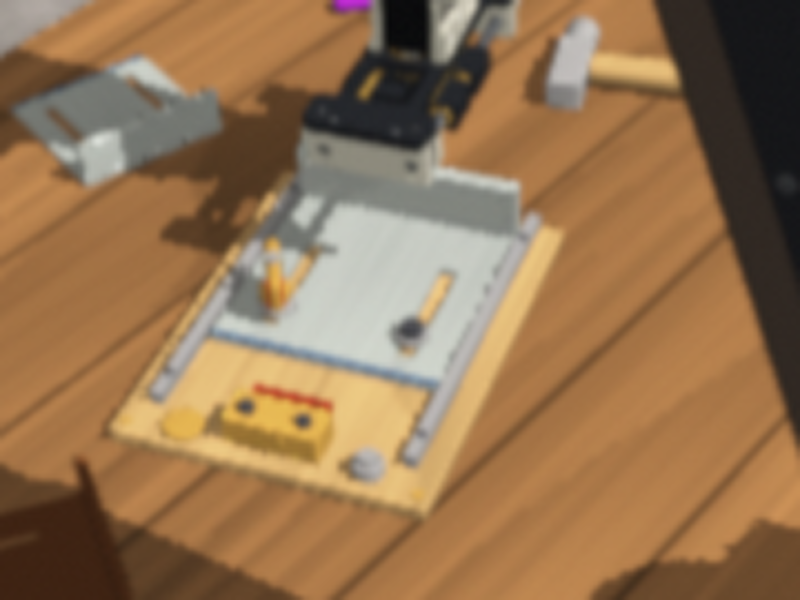

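Request:
drive_tool([
  [-0.08, 0.24, 0, 0, 0, 0],
  [-0.16, 0.47, 0, 0, 0, 0],
  [-0.25, 0.71, 0, 0, 0, 0],
  [-0.33, 0.95, 0, 0, 0, 0],
  [-0.41, 1.18, 0, 0, 0, 0],
  [-0.49, 1.42, 0, 0, 0, 0],
  [-0.57, 1.65, 0, 0, 0, 0],
  [-0.65, 1.89, 0, 0, 0, 0],
])

```text
time_s: 4.33
tcp_pos: [0.5677, -0.1407, 0.0356]
eef_rot: [-90.0, -0.0, 19.1]
contact_force: [1.1, -3.5, 0.7]
gripper_width: 0.0002
```

```bash
python3 st.py; python3 look.py 5
```

```text
t 4.33 jig [  -1.34 -120.75] z 0.0356 F jig [-0.06 -3.68] 0.74 M [-1.15 -0.42  0.01] [-90.   -0.   19.1] -76.1
```

View pics/m5.png

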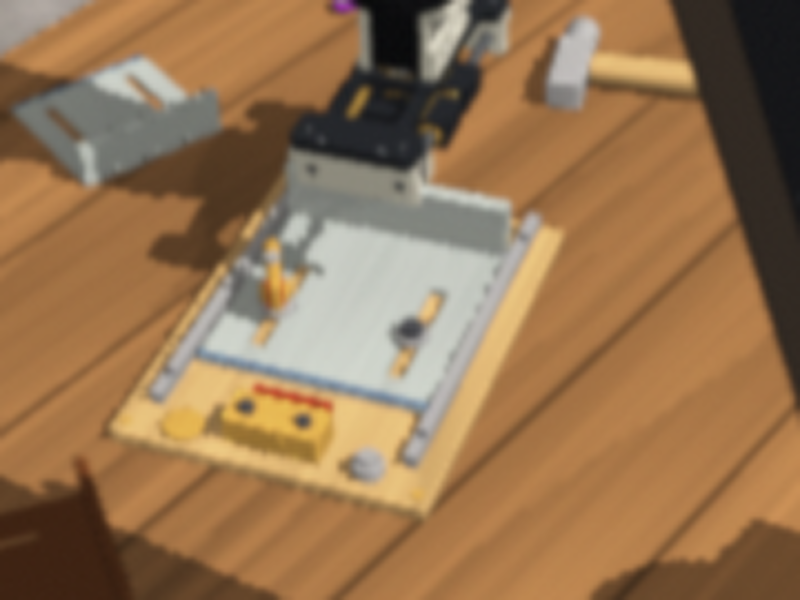

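Request:
drive_tool([
  [-0.03, 0.1, 0, 0, 0, 0],
  [-0.07, 0.2, 0, 0, 0, 0],
  [-0.1, 0.3, 0, 0, 0, 0],
  [-0.13, 0.4, 0, 0, 0, 0],
  [-0.17, 0.5, 0, 0, 0, 0],
  [-0.2, 0.59, 0, 0, 0, 0],
  [-0.24, 0.69, 0, 0, 0, 0],
  [-0.27, 0.79, 0, 0, 0, 0],
])

```text
time_s: 5.05
tcp_pos: [0.565, -0.133, 0.0356]
eef_rot: [-90.0, -0.0, 19.1]
contact_force: [1.3, -3.7, 1.3]
gripper_width: 0.0006
```

```bash
python3 st.py; python3 look.py 6
```

```text
t 5.05 jig [  -1.39 -112.52] z 0.0356 F jig [-0.03 -3.94] 1.34 M [-1.36 -0.49 -0.04] [-90.   -0.   19.1] -76.9
```

View pics/m6.png

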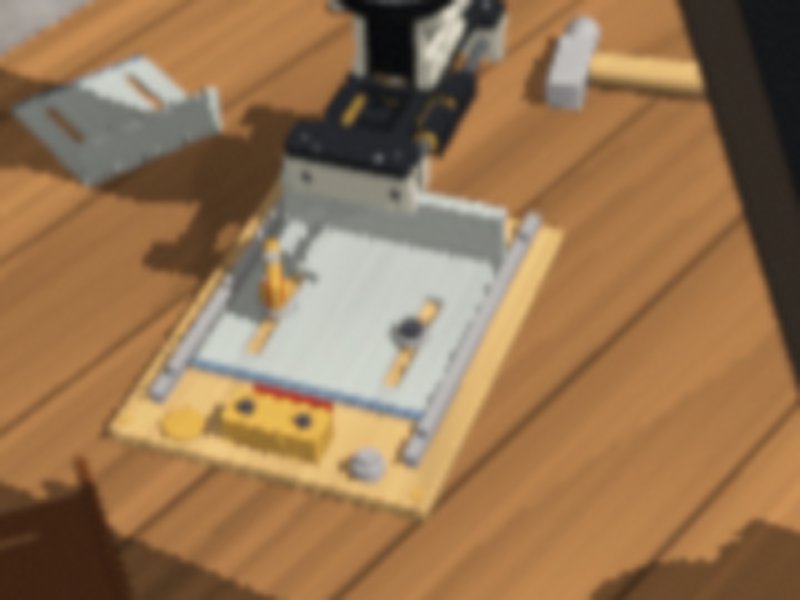

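Request:
drive_tool([
  [-0.01, 0.04, 0, 0, 0, 0],
  [-0.03, 0.08, 0, 0, 0, 0],
  [-0.04, 0.12, 0, 0, 0, 0],
  [-0.05, 0.16, 0, 0, 0, 0],
  [-0.06, 0.19, 0, 0, 0, 0],
  [-0.08, 0.23, 0, 0, 0, 0],
  [-0.09, 0.27, 0, 0, 0, 0],
  [-0.1, 0.3, 0, 0, 0, 0],
])

```text
time_s: 5.77
tcp_pos: [0.564, -0.13, 0.0356]
eef_rot: [-90.0, -0.0, 19.1]
contact_force: [1.5, -3.8, 1.2]
gripper_width: 0.0005
```

```bash
python3 st.py
```

```text
t 5.77 jig [  -1.32 -109.38] z 0.0356 F jig [ 0.17 -4.12] 1.18 M [-1.43 -0.51  0.02] [-90.   -0.   19.1] -77.3
```

Request:
drive_tool([
  [-0.01, 0.04, 0, 0, 0, 0],
  [-0.03, 0.08, 0, 0, 0, 0],
  [-0.04, 0.12, 0, 0, 0, 0],
  [-0.05, 0.16, 0, 0, 0, 0],
  [-0.06, 0.19, 0, 0, 0, 0],
  [-0.08, 0.23, 0, 0, 0, 0],
  [-0.09, 0.27, 0, 0, 0, 0],
  [-0.1, 0.3, 0, 0, 0, 0],
])

```text
time_s: 6.43
tcp_pos: [0.563, -0.127, 0.0356]
eef_rot: [-90.0, -0.0, 19.1]
contact_force: [1.3, -3.9, 2.3]
gripper_width: 0.0004
```

```bash
python3 st.py
```

```text
t 6.43 jig [  -1.28 -106.19] z 0.0356 F jig [-0.04 -4.15] 2.34 M [-1.45 -0.5  -0.04] [-90.   -0.   19.1] -77.6
```

Request:
drive_tool([
  [-0.01, 0.03, 0, 0, 0, 0],
  [-0.02, 0.06, 0, 0, 0, 0],
  [-0.03, 0.09, 0, 0, 0, 0],
  [-0.04, 0.12, 0, 0, 0, 0],
  [-0.05, 0.15, 0, 0, 0, 0],
  [-0.06, 0.18, 0, 0, 0, 0],
  [-0.07, 0.21, 0, 0, 0, 0],
  [-0.08, 0.24, 0, 0, 0, 0],
])

```text
time_s: 7.1
tcp_pos: [0.5622, -0.1246, 0.0356]
eef_rot: [-90.0, -0.0, 19.1]
contact_force: [1.4, -4.1, 2.3]
gripper_width: 0.0003
```

```bash
python3 st.py;python3 look.py 7
```

```text
t 7.1 jig [  -1.25 -103.68] z 0.0356 F jig [ 0.01 -4.29] 2.28 M [-1.58 -0.62  0.02] [-90.   -0.   19.1] -77.8
```

View pics/m7.png

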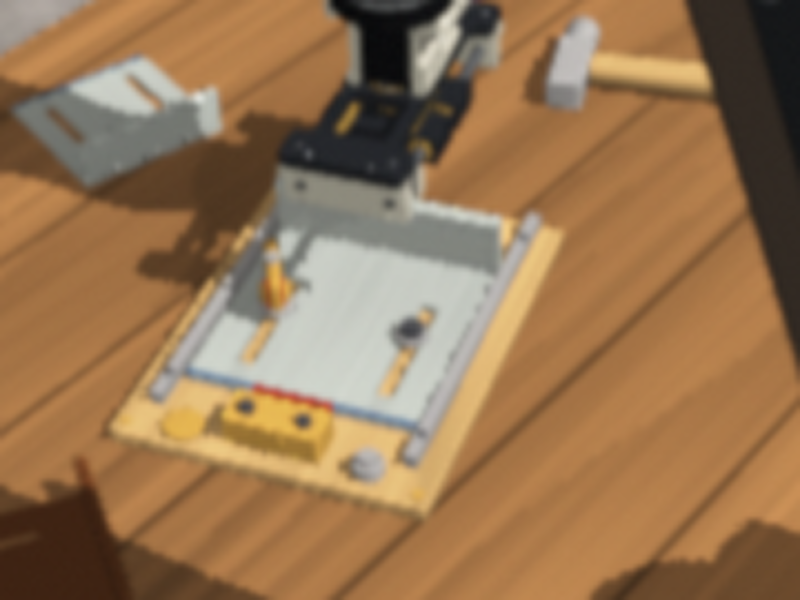

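Request:
drive_tool([
  [0, 0.01, 0, 0, 0, 0],
  [-0.01, 0.02, 0, 0, 0, 0],
  [-0.01, 0.04, 0, 0, 0, 0],
  [-0.02, 0.05, 0, 0, 0, 0],
  [-0.02, 0.06, 0, 0, 0, 0],
  [-0.02, 0.07, 0, 0, 0, 0],
  [-0.03, 0.08, 0, 0, 0, 0],
  [-0.03, 0.1, 0, 0, 0, 0],
])

```text
time_s: 7.82
tcp_pos: [0.5619, -0.1236, 0.0356]
eef_rot: [-90.0, 0.0, 19.1]
contact_force: [2.2, -4.6, 2.2]
gripper_width: 0.0002
```

```bash
python3 st.py
```

```text
t 7.82 jig [  -1.26 -102.64] z 0.0356 F jig [ 0.54 -5.07] 2.19 M [-1.53 -0.53 -0.01] [-90.    0.   19.1] -77.9
```

Request:
drive_tool([
  [0, 0.01, 0, 0, 0, 0],
  [-0.01, 0.02, 0, 0, 0, 0],
  [-0.01, 0.04, 0, 0, 0, 0],
  [-0.02, 0.05, 0, 0, 0, 0],
  [-0.02, 0.06, 0, 0, 0, 0],
  [-0.02, 0.07, 0, 0, 0, 0],
  [-0.03, 0.08, 0, 0, 0, 0],
  [-0.03, 0.1, 0, 0, 0, 0],
])

```text
time_s: 8.48
tcp_pos: [0.5616, -0.1226, 0.0356]
eef_rot: [-90.0, 0.0, 19.1]
contact_force: [0.7, -4.7, 3.3]
gripper_width: 0.0005
```

```bash
python3 st.py
```

```text
t 8.48 jig [  -1.21 -101.59] z 0.0356 F jig [-0.86 -4.73] 3.25 M [-1.57 -0.49  0.02] [-90.    0.   19.1] -78.1
```

Request:
drive_tool([
  [0, 0.01, 0, 0, 0, 0],
  [-0.01, 0.02, 0, 0, 0, 0],
  [-0.01, 0.03, 0, 0, 0, 0],
  [-0.01, 0.04, 0, 0, 0, 0],
  [-0.02, 0.05, 0, 0, 0, 0],
  [-0.02, 0.06, 0, 0, 0, 0],
  [-0.02, 0.07, 0, 0, 0, 0],
  [-0.02, 0.07, 0, 0, 0, 0],
])

```text
time_s: 9.15
tcp_pos: [0.5614, -0.1219, 0.0355]
eef_rot: [-90.0, 0.0, 19.1]
contact_force: [1.7, -5.1, 2.8]
gripper_width: 0.0004
```

```bash
python3 st.py
```

```text
t 9.15 jig [  -1.16 -100.92] z 0.0355 F jig [-0.12 -5.41] 2.82 M [-1.75 -0.56  0.  ] [-90.    0.   19.1] -78.1
```

Request:
drive_tool([
  [0, 0.01, 0, 0, 0, 0],
  [-0.01, 0.02, 0, 0, 0, 0],
  [-0.01, 0.03, 0, 0, 0, 0],
  [-0.01, 0.04, 0, 0, 0, 0],
  [-0.02, 0.05, 0, 0, 0, 0],
  [-0.02, 0.06, 0, 0, 0, 0],
  [-0.02, 0.07, 0, 0, 0, 0],
  [-0.02, 0.07, 0, 0, 0, 0],
])

```text
time_s: 9.82
tcp_pos: [0.5613, -0.1213, 0.0356]
eef_rot: [-90.0, -0.0, 19.1]
contact_force: [1.8, -4.3, 2.3]
gripper_width: 0.0009
```

```bash
python3 st.py
```

```text
t 9.82 jig [  -1.1  -100.23] z 0.0356 F jig [ 0.26 -4.69] 2.26 M [-1.72 -0.61  0.03] [-90.   -0.   19.1] -78.2
```

Request:
drive_tool([
  [0, 0.01, 0, 0, 0, 0],
  [-0.01, 0.02, 0, 0, 0, 0],
  [-0.01, 0.03, 0, 0, 0, 0],
  [-0.01, 0.04, 0, 0, 0, 0],
  [-0.02, 0.05, 0, 0, 0, 0],
  [-0.02, 0.06, 0, 0, 0, 0],
  [-0.02, 0.07, 0, 0, 0, 0],
  [-0.02, 0.07, 0, 0, 0, 0],
])

```text
time_s: 10.48
tcp_pos: [0.5611, -0.1206, 0.0356]
eef_rot: [-90.0, 0.0, 19.1]
contact_force: [1.1, -4.7, 3.0]
gripper_width: 0.0002
```

```bash
python3 st.py
```

```text
t 10.48 jig [ -1.06 -99.48] z 0.0356 F jig [-0.53 -4.75] 2.96 M [-1.77 -0.54 -0.01] [-90.    0.   19.1] -78.3
```

Request:
drive_tool([
  [0, 0.01, 0, 0, 0, 0],
  [-0.01, 0.02, 0, 0, 0, 0],
  [-0.01, 0.03, 0, 0, 0, 0],
  [-0.01, 0.04, 0, 0, 0, 0],
  [-0.02, 0.05, 0, 0, 0, 0],
  [-0.02, 0.06, 0, 0, 0, 0],
  [-0.02, 0.07, 0, 0, 0, 0],
  [-0.02, 0.07, 0, 0, 0, 0],
])

```text
time_s: 11.15
tcp_pos: [0.561, -0.1203, 0.0356]
eef_rot: [-90.0, 0.0, 19.1]
contact_force: [3.0, -8.8, 1.2]
gripper_width: 0.0001
```

```bash
python3 st.py; python3 look.py 8
```

```text
t 11.15 jig [ -1.07 -99.25] z 0.0356 F jig [-0.07 -9.26] 1.24 M [-2.9  -0.9  -0.03] [-90.    0.   19.1] -78.4
```

View pics/m8.png

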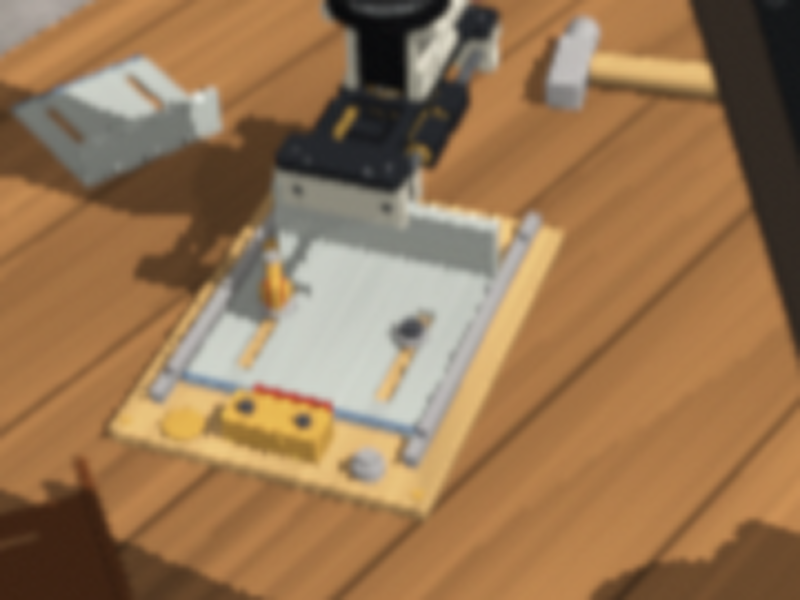

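Request:
drive_tool([
  [0, 0.01, 0, 0, 0, 0],
  [-0.01, 0.02, 0, 0, 0, 0],
  [-0.01, 0.03, 0, 0, 0, 0],
  [-0.02, 0.04, 0, 0, 0, 0],
  [-0.02, 0.05, 0, 0, 0, 0],
  [-0.02, 0.05, 0, 0, 0, 0],
  [-0.02, 0.05, 0, 0, 0, 0],
  [-0.02, 0.05, 0, 0, 0, 0],
])

```text
time_s: 11.87
tcp_pos: [0.5609, -0.1203, 0.0356]
eef_rot: [-90.1, 0.0, 19.1]
contact_force: [1.9, -10.3, 0.8]
gripper_width: 0.0004
```

```bash
python3 st.py
```

```text
t 11.87 jig [ -1.09 -99.15] z 0.0356 F jig [ -1.55 -10.38] 0.82 M [-3.85 -1.16 -0.04] [-90.1   0.   19.1] -78.4
```

Request:
drive_tool([
  [0, 0.01, 0, 0, 0, 0],
  [-0.01, 0.02, 0, 0, 0, 0],
  [-0.01, 0.03, 0, 0, 0, 0],
  [-0.01, 0.04, 0, 0, 0, 0],
  [-0.01, 0.04, 0, 0, 0, 0],
  [-0.01, 0.04, 0, 0, 0, 0],
  [-0.01, 0.04, 0, 0, 0, 0],
  [-0.01, 0.04, 0, 0, 0, 0],
])

```text
time_s: 12.53
tcp_pos: [0.5608, -0.1202, 0.0357]
eef_rot: [-90.1, 0.0, 19.1]
contact_force: [4.0, -12.7, 1.2]
gripper_width: 0.0008
```

```bash
python3 st.py
```

```text
t 12.53 jig [ -1.15 -99.07] z 0.0357 F jig [ -0.37 -13.36] 1.21 M [-4.53 -1.28 -0.01] [-90.1   0.   19.1] -78.5
```

Request:
drive_tool([
  [0, 0.01, 0, 0, 0, 0],
  [0, 0.01, 0, 0, 0, 0],
  [0, 0.01, 0, 0, 0, 0],
  [0, 0.01, 0, 0, 0, 0],
  [0, 0.01, 0, 0, 0, 0],
  [0, 0.01, 0, 0, 0, 0],
  [0, 0.01, 0, 0, 0, 0],
  [0, 0.01, 0, 0, 0, 0],
])

```text
time_s: 13.2
tcp_pos: [0.5609, -0.1202, 0.0357]
eef_rot: [-90.1, 0.0, 19.1]
contact_force: [3.4, -13.7, 1.1]
gripper_width: 0.0007
```

```bash
python3 st.py
```

```text
t 13.2 jig [ -1.11 -99.06] z 0.0357 F jig [ -1.32 -14.08] 1.12 M [-4.77 -1.19  0.05] [-90.1   0.   19.1] -78.5
```

Request:
drive_tool([
  [0.03, -0.1, 0, 0, 0, 0],
  [0.16, -0.47, 0, 0, 0, 0],
  [0.33, -0.95, 0, 0, 0, 0],
  [0.5, -1.42, 0, 0, 0, 0],
  [0.6, -1.6, 2, 0, 0, 0],
  [0.6, -1.6, 5, 0, 0, 0],
  [0.6, -1.6, 8, 0, 0, 0],
  [0.6, -1.6, 10, 0, 0, 0],
])

```text
time_s: 13.87
tcp_pos: [0.5671, -0.135, 0.1379]
eef_rot: [-90.0, -0.1, 19.1]
contact_force: [0.9, -0.2, -0.3]
gripper_width: 0.0005
```

```bash
python3 st.py
python3 - <<'E'
from plant import imaging
import cv2,numpy as np
for c in("top","side"):
    im=imaging.capture(c)[:,:,::-1];cv2.imwrite(f"pics/{c}9.png",im)
    for l in("wing_grip","washer"):
        print(c,l,[(np.round(d['position'],1),round(d['score'],2)) for d in imaging.landmark_of(c,l)])
    print([(np.round(d['bbox'],1),round(d['score'],2)) for d in imaging.search_frame(c,"wingnut")])
E
python3 wing.py 9
python3 - <<'E'
import cv2,numpy as np
a=cv2.imread("pics/wing_top9.png");b=cv2.imread("pics/wing_side9.png")
cv2.imwrite("pics/w9.png",cv2.resize(np.hstack([a,b]),(800,400)))
E
```

```text
t 13.87 jig [-4.0000e-02 -1.1508e+02] z 0.1379 F jig [ 0.76 -0.46] -0.29 M [-0.04 -0.14  0.02] [-90.   -0.1  19.1] -76.7
top wing_grip [(array([301.1, 182.5]), 0.6), (array([277. , 207.3]), 0.5)]
top washer [(array([306.9, 198.5]), 0.75)]
[(array([293.9, 182.6, 304.2, 188.4]), 0.39)]
side wing_grip [(array([280.3, 194.6]), 0.61)]
side washer [(array([285. , 200.2]), 0.42)]
[]
wing world [ 0.5720227  -0.01147519  0.047     ]
```

View pics/w9.png

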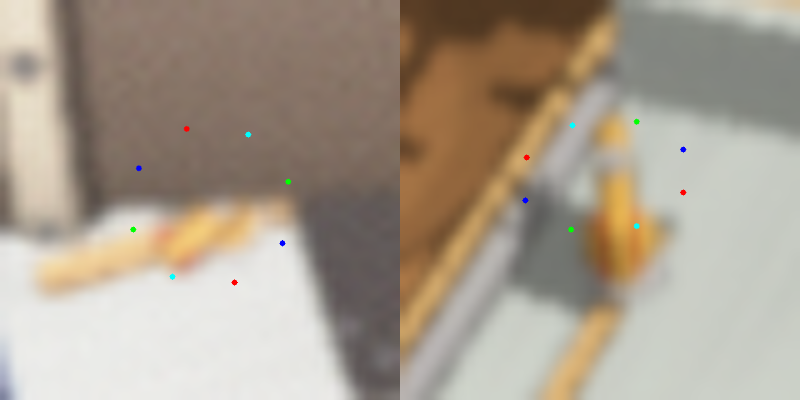

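Run:
```python
from h import *
K=cal();J=np.array([.5295,-.0262,.06]);a=np.radians(19.1)
def tri(pt,ps,z):
    s=least_squares(lambda p:np.r_[proj(K["top"],np.r_[p,z])[0]-pt,proj(K["side"],np.r_[p,z])[0]-ps],[.57,-.01]);return s.x,s.fun.round(1)
print(tri([301,182.7],[280,195.1],.047))
c=np.array([.5720227,-.01147519,.06]);pt=proj(K["top"],c)[0];ps=proj(K["side"],c)[0]
print(tri(pt+[1.0,.1],ps+[1.2,-.8],.06))
# jig check from bolt
print(atz(K["top"],(313.5,181),.047))
```

```text
(array([ 0.57033519, -0.01085118]), array([-0.5, -0.4,  0.6, -0.2]))
(array([ 0.57157442, -0.01500429]), array([ 0.2,  0.1, -0.2,  0.2]))
[ 0.57518683 -0.04801524  0.047     ]
```

Request:
drive_tool([
  [0, 1.5, 0, 0, 0, 0.12],
  [0.1, 3, 0, 0, 0, 0.24],
  [0.2, 5, 0, 0, 0, 0.36],
  [0.3, 7, 0, 0, 0, 0.48],
  [0.4, 9, 0, 0, 0, 0.6],
  [0.4, 11, 0, 0, 0, 0.72],
  [0.4, 12, 0, 0, 0, 0.84],
  [0.4, 12.25, 0, 0, 0, 0.96],
], claw=0.5)

```text
time_s: 14.93
tcp_pos: [0.5702, -0.0107, 0.1345]
eef_rot: [-89.9, 0.0, 74.6]
contact_force: [1.4, -0.8, 0.0]
gripper_width: 0.0427
```

Request:
drive_tool([
  [0, 0, 0, 0, 0, 0.12],
  [0, 0, 0, 0, 0, 0.24],
  [0, 0, 0, 0, 0, 0.36],
  [0, 0, 0, 0, 0, 0.48],
  [0, 0, 0, 0, 0, 0.6],
  [0, 0, 0, 0, 0, 0.72],
  [0, 0, -0.5, 0, 0, 0.84],
  [0, 0, -1, 0, 0, 0.96],
])

```text
time_s: 15.6
tcp_pos: [0.5703, -0.0123, 0.1247]
eef_rot: [-89.9, -0.0, 129.5]
contact_force: [-0.6, 0.2, 1.1]
gripper_width: 0.0437
```

Request:
drive_tool([
  [0, 0, -1, 0, 0, 0.11],
  [0, 0, -2, 0, 0, 0.12],
  [0, 0, -2, 0, 0, 0.12],
  [0, 0, -2, 0, 0, 0.12],
  [0, 0, -2, 0, 0, 0.12],
  [0, 0, -2, 0, 0, 0.12],
  [0, 0, -2, 0, 0, 0.12],
  [0, 0, -2, 0, 0, 0.12],
])

```text
time_s: 16.27
tcp_pos: [0.5708, -0.0122, 0.106]
eef_rot: [-90.0, 0.0, 136.0]
contact_force: [0.6, -0.4, 0.9]
gripper_width: 0.044
```

```bash
python3 st.py; python3 look.py 10; python3 -c "
from plant import r
print(r.get_state()['tcp_pos'])"
```

```text
t 16.27 jig [43.57 -0.31] z 0.106 F jig [ 0.39 -0.58] 0.89 M [ 0.    0.18 -0.01] [-90.   0. 136.] 27.6
[ 0.57070043 -0.01225532  0.10591573]
```

View pics/m10.png

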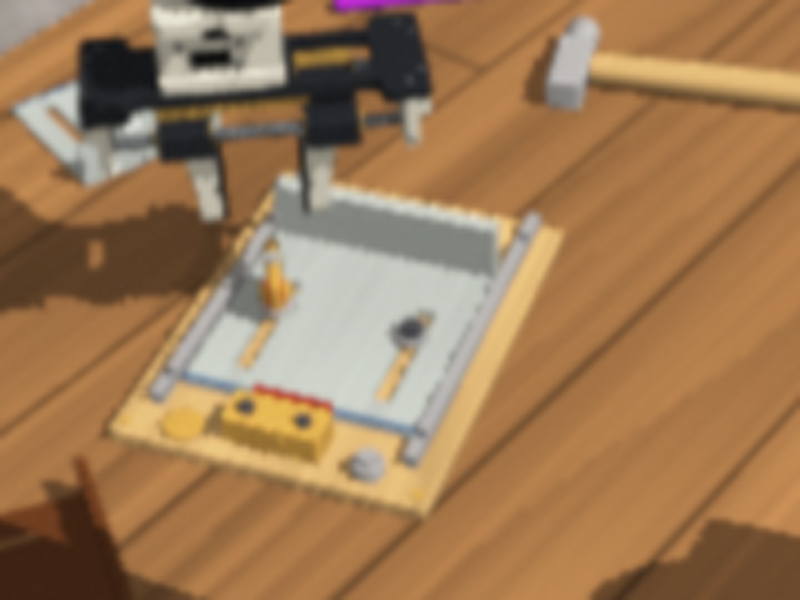

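Request:
drive_tool([
  [0, 0, -1, 0, 0, 0],
  [0, 0, -2.5, 0, 0, 0],
  [0, 0, -4, 0, 0, 0],
  [0, 0, -4.4, 0, 0, 0],
  [0, 0, -4.4, 0, 0, 0],
  [0, 0, -4.4, 0, 0, 0],
  [0, 0, -4.4, 0, 0, 0],
  [0, 0, -4.4, 0, 0, 0],
])

```text
time_s: 16.98
tcp_pos: [0.5711, -0.0122, 0.0624]
eef_rot: [-90.1, 0.0, 136.0]
contact_force: [-0.8, 0.1, -0.6]
gripper_width: 0.0437
```

```bash
python3 st.py
python3 - <<'E'
from plant import imaging
import cv2
im=imaging.capture("side")[:,:,::-1]
cv2.imwrite("pics/m11.png",cv2.resize(im[160:230,240:330],(800,600),interpolation=cv2.INTER_CUBIC))
E
```

```text
t 16.98 jig [43.94 -0.38] z 0.0624 F jig [-0.71  0.39] -0.56 M [-0.01  0.19  0.03] [-90.1   0.  136. ] 27.6
```

View pics/m11.png

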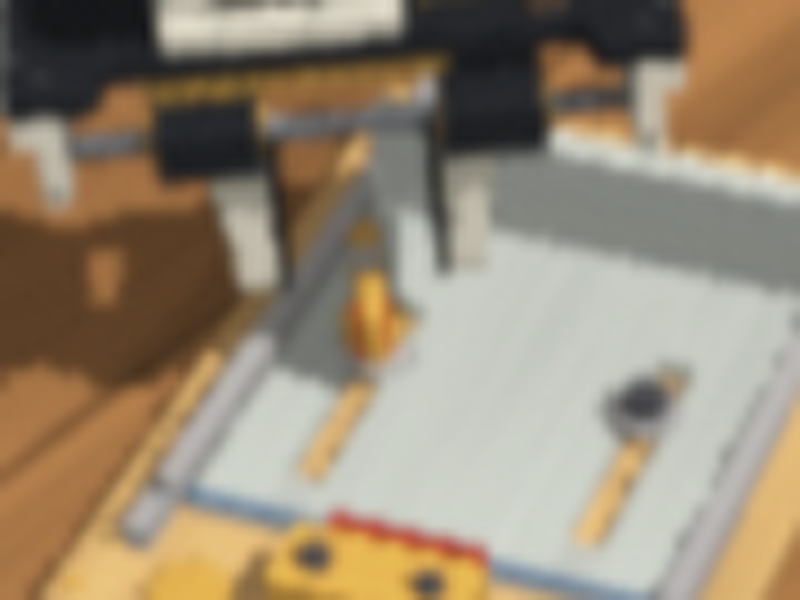

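Request:
drive_tool([
  [0, 0, -1, 0, 0, 0],
  [0, 0, -2, 0, 0, 0],
  [0, 0, -2.6, 0, 0, 0],
  [0, 0, -2.6, 0, 0, 0],
  [0, 0, -2.6, 0, 0, 0],
  [0, 0, -2.6, 0, 0, 0],
  [0, 0, -2.6, 0, 0, 0],
  [0, 0, -2.6, 0, 0, 0],
])

```text
time_s: 17.7
tcp_pos: [0.5708, -0.0123, 0.0359]
eef_rot: [-90.0, 0.0, 136.0]
contact_force: [0.2, -0.0, -0.0]
gripper_width: 0.0442
```

Request:
drive_tool([
  [0, 0, 0, 0, 0, 0],
  [0, 0, 0, 0, 0, 0],
  [0, 0, 0, 0, 0, 0],
  [0, 0, 0, 0, 0, 0],
  [0, 0, 0, 0, 0, 0],
  [0, 0, 0, 0, 0, 0],
  [0, 0, 0, 0, 0, 0],
  [0, 0, 0, 0, 0, 0],
], claw=0, squeeze=10)

```text
time_s: 18.37
tcp_pos: [0.5704, -0.0129, 0.0362]
eef_rot: [-90.0, 0.0, 136.0]
contact_force: [-2.3, -3.3, 7.6]
gripper_width: 0.01
```

```bash
python3 st.py
python3 - <<'E'
from plant import imaging
import cv2
im=imaging.capture("side")[:,:,::-1]
cv2.imwrite("pics/m12.png",cv2.resize(im[160:230,240:330],(800,600),interpolation=cv2.INTER_CUBIC))
E
```

```text
t 18.37 jig [42.97 -0.79] z 0.0362 F jig [-3.25 -2.4 ] 7.57 M [-1.01  0.96 -0.14] [-90.   0. 136.] 27.6
```

View pics/m12.png

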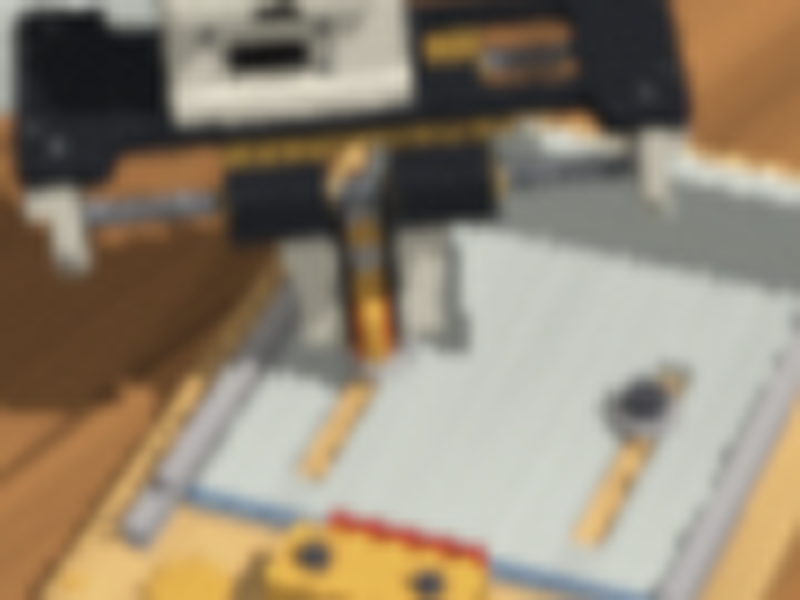

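Request:
drive_tool([
  [-0.04, -0.06, 0.05, 0, 0, 0],
  [-0.04, -0.06, 0.05, 0, 0, 0],
  [-0.04, -0.06, 0.05, 0, 0, -0.05],
  [-0.04, -0.06, 0.05, 0, 0, -0.1],
  [-0.04, -0.06, 0.05, 0, 0, -0.15],
  [-0.04, -0.06, 0.05, 0, 0, -0.2],
  [-0.04, -0.06, 0.05, 0, 0, -0.25],
  [-0.04, -0.06, 0.05, 0, 0, -0.3],
], squeeze=40)

```text
time_s: 19.08
tcp_pos: [0.5714, -0.0122, 0.0363]
eef_rot: [-90.1, 0.0, 118.7]
contact_force: [2.6, 1.7, -1.6]
gripper_width: 0.0098
```

```bash
python3 st.py
```

```text
t 19.08 jig [44.15 -0.47] z 0.0363 F jig [2.98 0.74] -1.57 M [ 0.8  -0.78  0.13] [-90.1   0.  118.7] 10.3
```

Request:
drive_tool([
  [0.03, 0.03, 0, 0, 0, -0.05],
  [0.04, 0.03, 0, 0, 0, -0.1],
  [0.04, 0.03, 0, 0, 0, -0.15],
  [0.04, 0.03, 0, 0, 0, -0.2],
  [0.04, 0.03, 0, 0, 0, -0.25],
  [0.04, 0.03, 0, 0, 0, -0.3],
  [0.04, 0.03, 0, 0, 0, -0.35],
  [0.04, 0.03, 0, 0, 0, -0.4],
])

```text
time_s: 19.75
tcp_pos: [0.5731, -0.0116, 0.0364]
eef_rot: [-90.3, -0.0, 95.8]
contact_force: [6.4, 0.5, -5.1]
gripper_width: 0.0102
```

```bash
python3 st.py
```

```text
t 19.75 jig [45.96 -0.49] z 0.0364 F jig [ 6.24 -1.68] -5.09 M [ 0.5  -2.43  0.26] [-90.3  -0.   95.8] -12.6
```

Request:
drive_tool([
  [0.05, 0, -0.05, 0, 0, -0.04],
  [0.1, 0, -0.1, 0, 0, -0.08],
  [0.1, 0, -0.1, 0, 0, -0.12],
  [0.1, 0, -0.1, 0, 0, -0.16],
  [0.1, 0, -0.1, 0, 0, -0.2],
  [0.1, 0, -0.1, 0, 0, -0.24],
  [0.1, 0, -0.1, 0, 0, -0.28],
  [0.1, 0, -0.1, 0, 0, -0.3],
])

```text
time_s: 20.42
tcp_pos: [0.5745, -0.0117, 0.0363]
eef_rot: [-90.3, -0.1, 78.7]
contact_force: [5.8, 0.5, 2.3]
gripper_width: 0.0099
```

```bash
python3 st.py
```

```text
t 20.42 jig [47.23 -0.99] z 0.0363 F jig [ 5.62 -1.37] 2.3 M [ 0.52 -1.87  0.3 ] [-90.3  -0.1  78.7] -29.7
```

Request:
drive_tool([
  [0.05, 0, 0, 0, 0, -0.03],
  [0.06, 0, 0, 0, 0, -0.06],
  [0.06, 0, 0, 0, 0, -0.09],
  [0.06, 0, 0, 0, 0, -0.12],
  [0.06, 0, 0, 0, 0, -0.14],
  [0.06, 0, 0, 0, 0, -0.15],
  [0.06, 0, 0, 0, 0, -0.15],
  [0.06, 0, 0, 0, 0, -0.15],
])

```text
time_s: 21.08
tcp_pos: [0.5749, -0.0118, 0.0363]
eef_rot: [-90.3, -0.1, 70.3]
contact_force: [5.1, 1.6, 4.2]
gripper_width: 0.01
```

```bash
python3 st.py
```

```text
t 21.08 jig [47.66 -1.23] z 0.0363 F jig [ 5.34 -0.19] 4.15 M [ 0.5 -1.7  0.9] [-90.3  -0.1  70.3] -38.1
```

Request:
drive_tool([
  [0.03, 0, 0, 0, 0, -0.02],
  [0.03, 0, 0, 0, 0, -0.03],
  [0.03, 0, 0, 0, 0, -0.04],
  [0.03, 0, 0, 0, 0, -0.04],
  [0.03, 0, 0, 0, 0, -0.04],
  [0.03, 0, 0, 0, 0, -0.04],
  [0.03, 0, 0, 0, 0, -0.04],
  [0.03, 0, 0, 0, 0, -0.04],
])

```text
time_s: 21.75
tcp_pos: [0.5749, -0.0119, 0.0363]
eef_rot: [-90.2, -0.1, 68.0]
contact_force: [4.7, 1.8, 6.3]
gripper_width: 0.0105
```

```bash
python3 st.py; python3 look.py 13
```

```text
t 21.75 jig [47.55 -1.37] z 0.0363 F jig [5.02 0.13] 6.26 M [ 0.47 -1.6   0.94] [-90.2  -0.1  68. ] -40.4
```

View pics/m13.png

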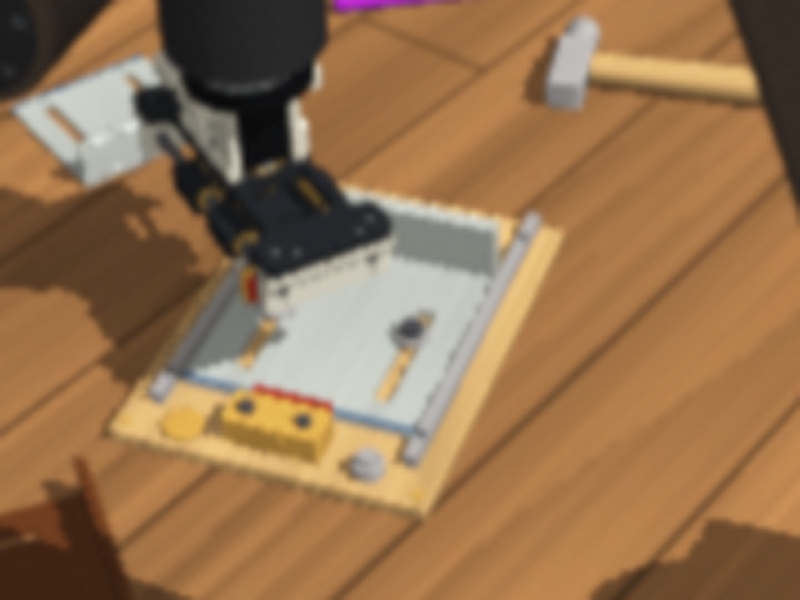

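Request:
drive_tool([
  [0, 0, 0, 0, 0, 0.03],
  [0, 0, 0, 0, 0, 0.03],
  [0, 0, 0, 0, 0, 0.03],
  [0, 0, 0, 0, 0, 0.03],
  [0, 0, 0, 0, 0, 0.03],
  [0, 0, 0, 0, 0, 0.03],
  [0, 0, 0, 0, 0, 0.03],
  [0, 0, 0, 0, 0, 0.03],
], claw=0.4)

```text
time_s: 22.47
tcp_pos: [0.5721, -0.0128, 0.0347]
eef_rot: [-90.0, 0.0, 69.5]
contact_force: [0.1, -0.0, 0.1]
gripper_width: 0.0351
```

Request:
drive_tool([
  [0, 0, 1, 0, 0, 0],
  [0, 0, 3, 0, 0, 0],
  [0, 0, 6, 0, 0, 0],
  [0, 0, 9, 0, 0, 0],
  [0, 0, 11, 0, 0, 0],
  [0, -3, 12, 0, 0, 0],
  [0, -6, 12, 0, 0, 0],
  [0, -9, 12, 0, 0, 0],
])

```text
time_s: 23.13
tcp_pos: [0.573, -0.1032, 0.1572]
eef_rot: [-90.1, -0.1, 69.6]
contact_force: [0.2, -0.2, -1.2]
gripper_width: 0.0351
```

Request:
drive_tool([
  [0, -3, 1, 0, 0, 0],
  [0, -6, 2, 0, 0, 0],
  [0, -9, 3, 0, 0, 0],
  [-1, -12, 4, 0, 0, 0],
  [-2, -15, 4, 0, 0, 0],
  [-3, -18, 4, 0, 0, 0],
  [-4, -21, 4, 0, 0, 0],
  [-4, -22, 4, 0, 0, 0],
])

```text
time_s: 23.8
tcp_pos: [0.5304, -0.3258, 0.1959]
eef_rot: [-90.0, 0.0, 69.4]
contact_force: [0.0, 0.5, -0.6]
gripper_width: 0.035
```

```bash
python3 st.py; python3 look.py 14
python3 - <<'E'
from plant import imaging
import cv2,numpy as np
im=imaging.capture("top")[:,:,::-1]
a=cv2.imread("pics/side14.png")
cv2.imwrite("pics/m15.png",np.vstack([cv2.resize(a[130:270,220:400],(540,420)) [:300],cv2.resize(im[140:250,240:380],(540,300))]))
cv2.imwrite("pics/top15.png",im)
E
```

```text
t 23.8 jig [ -97.13 -283.39] z 0.1959 F jig [0.2  0.51] -0.59 M [0.12 0.04 0.04] [-90.    0.   69.4] -7.0
```

View pics/m14.png

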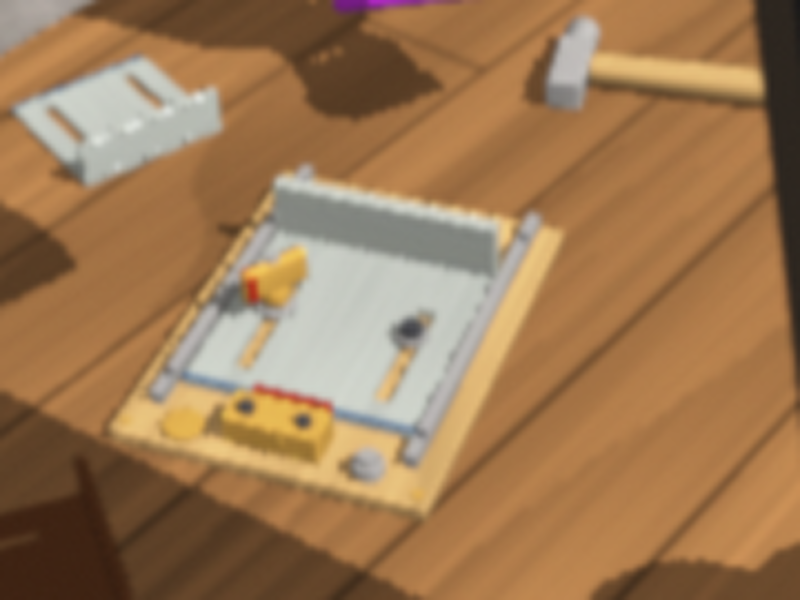

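View pics/m15.png

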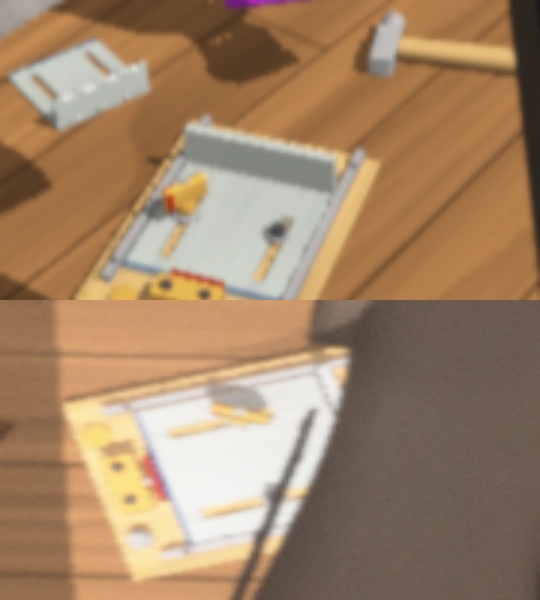

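Run:
```python
from h import *
K=cal();c=np.array([.572,-.0125,.057])
for cam,f,o in(("side","side14",(262,178)),("top","top15",(285,165))):
    im=cv2.imread(f"pics/{f}.png");x0,y0=o
    cr=cv2.resize(im[y0:y0+40,x0:x0+40],None,fx=10,fy=10,interpolation=cv2.INTER_CUBIC)
    for t,col in((60,(255,0,0)),(70,(0,0,255)),(85,(0,255,0))):
        for s in(1,-1):
            p=proj(K[cam],c+s*.023*np.r_[np.cos(np.radians(t)),np.sin(np.radians(t)),0])[0]
            cv2.circle(cr,tuple(int(v) for v in (p-o+.5)*10),4,col,-1)
    cv2.imwrite(f"pics/f_{cam}.png",cr)
cv2.imwrite("pics/f.png",np.hstack([cv2.imread("pics/f_side.png"),cv2.imread("pics/f_top.png")]))
```

```text
(no output)
```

View pics/f.png

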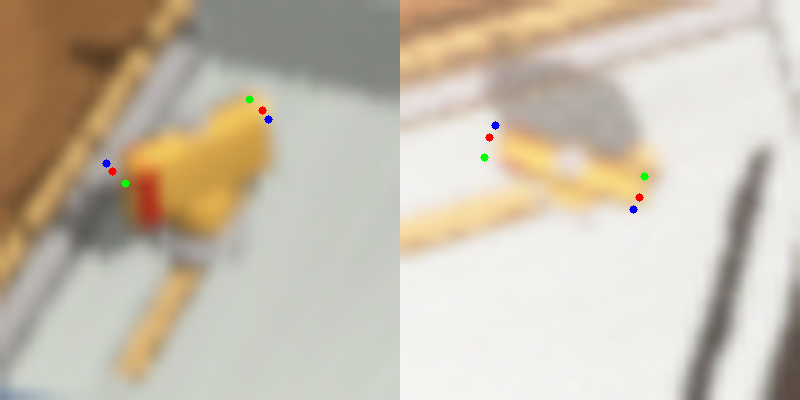

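```bash
python3 -c "
from plant import r
print(r.close_job())"
```

```text
the job is handed in; nothing more can be done
None
```

I slid the fence to the stop, seated it at about 9–10 N, tightened the wing nut to its hard end, and let go. The job is handed in at about 24 s of the 72 s allowed.

- **Seating:** I pushed the upright's rear face with the shut fingers. The fence slid with roughly 4.5 N of friction. When it met the stop, I built the total push up to about 14 N, which leaves roughly 9.5 N on the red face, held for more than half a second. The stop force is worked out from the wrist reading minus friction, not measured directly. It was always below the 16 N limit by that estimate.
- **Tightening:** I turned the nut about 1.15 rad clockwise. The turning moment then rose from 0.3 to about 0.94 N m and stayed there, so the nut was at its hard end and the last few degrees were the pads slipping on the wings. I could not read the nut's angle directly.
- **Last checks:** After release, both cameras showed the blue edge still against the red face. The wing blade sat at about 70–75°, which agrees with the turn. The wrist force was near zero, and the hammer and look-alike fence in view had not moved.
- **Disagreement:** My first camera estimate of the fence's starting position differed from a later edge reading by about 12 mm. I found the stop by feel, so it did not matter.
- **Not checked:** I did not measure the washer's clamping force or the fence-to-stop contact after release.

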